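# Switch the flow photometer to filter 6 and zero it

## Task

Change the photometer under the riser to filter 6: roll the knurled filter wheel by its edge, either way, until the 6 stands in the window beside it and the wheel has clicked home. Then zero the instrument on that filter: press the round key on the other side of the wheel right down and let it come back up. Leave the pot, dish, marker and beaker in front and beside it where they stand.

Things in the scene. Friction and masses are not known exactly. Their poses are not given: they have to be found in the camera images.
- photometer: Flow photometer, fixed: white case, grey end cheeks, 232 wide (y), 231 deep (x), 111 mm high. Origin: centre of its underside on the bench; x away from the operator, y to the left, z up. Its front is a flat metal panel, 130 mm long, rising away at 30 degrees: outward normal (-0.5, 0, 0.866), uphill (0.866, 0, 0.5). On it, left to right: blank display, window (bezel 2 mm proud), wheel, zero key.
- filter_wheel (a joint): Angle of the filter wheel (rad), axle along the photometer's y, no end stops. It grows when the edge is rolled uphill (away from the operator). Digits 1 to 8 are 45 degrees apart: digit d is in the window at (d-1) x 0.7854, plus or minus full turns (6.283), so 6 at 3.927 or -2.356. Uphill raises the digit, 1 follows 8. Starts at 7, 8, 1, 2 or 3.
- wheel_crest (a point): Fixed point, photometer's axes: farthest-out point of the wheel's edge, mid-width. Black disc, 91 mm diameter, 16 mm wide, 40 ribs on its edge, standing 12.5 mm out of a 68 mm slot in the panel; axle 45.5 mm below this point along the normal. A click is 35.7 mm at the edge; a spring detent (2 N there) pulls it to the nearest digit. The riser's edge, 160 mm above, forces a tilted tool.
- digit6 (a point): The middle of the digit 6 (13 mm high, black) on the face of the white eight-sided drum beside the knurled edge, 30 mm from the axle; turns with the wheel.
- window (a point): The middle of the window (20 x 21 mm), 3 mm below the panel's face, at the face of the drum: the digit that is set has its middle here. 26.8 mm to the left of the wheel's middle. Fixed to the photometer.
- zero_key (a joint): How far the zero key is pressed (m): 0 up, 0.005 right down. It moves into the panel, square to it, against a spring (about 1.2 N to start, 4 N right down) and comes back by itself.
- zero_key_top (a point): Centre of the outer face of the zero key: round, grey, 24 mm in diameter in a black collar of 40 mm, 60 mm to the right of the wheel's middle, level with it on the panel. The face looks along the panel's normal, stands 11 mm out of the panel and 9 mm out of its collar, and moves with the key; it has the photometer's slope, its z being the normal.
- riser: Fixed riser over the photometer: grey shelf 220 deep (x), 360 wide (y), 16 mm thick, underside 247 mm above the bench, front edge 110 mm in front of the origin, on two frames of 16 mm tube 150 mm to either side; bottles and pots stand on it, up to 396 mm above the bench. Origin: centre of its footprint, axes nearly the photometer's. Its front edge is 5 mm behind the wheel's crest (+-4 mm).
- sample_pot_mid (a point): Bystander: white sample pot with a screw lid, 68 mm in diameter, 63 mm high, standing to the left of the photometer; the point is its centre, half-way up.
- petri_dish_mid (a point): Bystander: closed petri dish, 60 mm in diameter, 13 mm high, in front of the photometer on the right; the point is its centre, half-way up.
- marker_mid (a point): Bystander: marker pen, 132 mm long, 12 mm thick, lying along its x in front of the photometer on the left; the point is its centre.
- beaker_mid (a point): Bystander: small glass beaker, 45 mm in diameter, 58 mm high, in front of the photometer on the far right; the point is its centre, half-way up.

How it is judged:
By the outcome, as a careful person would: the job done as asked, in the order asked, and still so for the second after the job is handed in, with the robot touching nothing.
It also fails if it takes over 54 s, if anything falls off the work surface, if the arm or the gripper's body presses on something with over 40 N, if the wrist force passes 120 N, or if a joint passes its speed limit or range.

## Robot

A 7-joint arm with a two-finger parallel gripper is mounted at the origin on a cart in front of the work surface, level with it; the furniture and walls round the work are solid. World frame = base frame: x ahead of the robot, y to its left, z up, the work surface at z = 0. Lengths are in m, angles in rad, forces in N, time in s.
With the tool pointing down it reaches from about 0.35 to 0.9 m from the base axis. Payload 8.1 kg.
Tool frame: the origin (TCP) lies at the centre of the arm's flange, where the gripper is bolted on; the fingertips stand 178 mm ahead of it and the grasp point (between the pads) lies 159 mm ahead of it; z points along the fingers, y is the line along which they close (so a half turn about z gives the same grasp; the last joint's range is limited). The gripper opens to 92 mm and grips with 3 to 60 N. Pads are 19 mm wide; open, the fingers measure 130 mm over their backs; the gripper's body (75 mm by 190 mm) begins 47 mm behind the grasp point.
Start: joints at [1.165, 0.434, 0.025, 1.573, -0.012, 1.134, -0.075], TCP at [0.186, -0.597, 0.405] pointing down, gripper open.
Joint ranges: [-2.62, 2.62], [-0.44, 2.09], [-1.27, 1.32], [0.08, 2.57], [-1.32, 4.46], [0.12, 2], [-2.74, 2.74]. Speed limits (rad/s): [2.22, 2.22, 3.01, 3.01, 3.14, 3.14, 3.14].

## Interface

Orientations are given as a rotation vector (axis times angle).
In Python, from cell import arm gives the robot as it stands. The module is installed in compiled form; this text tells all that it offers.
- The arm moves only by the shell command python3 -m inch 'ROWS' [FORCE]. ROWS is text: rows parted by semicolons, each of 5 numbers parted by spaces: the shift along the tool's x, y, z in m, then the turn about the tool's z in rad, then the finger opening in m, from 0 to 0.0918. In form: x y z roll fingers; .... A call has 1 to 5 rows; each row is the pose to reach, as a shift and turn from the pose commanded when the call began, along the tool's axes at that moment; what a row does not reach only later rows make up. A row lasts 1/10 s, in which the tool goes at most 50 mm and 8.59 degrees, less where a joint would pass 70% of its speed; a pose out of reach is approached as far as the arm can. A call with a gripper value outside its range is refused whole. The fingers move at their own pace and stop on an object; FORCE is the grip in N (left out, the last holds). Time passes only in rows, so rows that repeat a pose let the fingers close. It gives the time, the measured TCP pose, the force, the opening and the grip force at its end, in the units of the state.
- arm.observe(): the state, without advancing time (a new reading comes with each control period).
- arm.get_image(name): name is "scene" or "top" or "wrist"; returns the picture (420x560x3 uint8, red, green, blue); there is no depth.
- arm.get_calibration(name): a dict with "intrinsics" (3x3 intrinsics, pixels), "pose" (4x4, takes a point from camera to world coordinates). Camera axes: x right, y up, looking along -z (the intrinsics and any distortion apply to the point x, -y, -z); pixel columns grow to the right and rows downward; lengths in m; the calibration is good to about 2 mm. A picture is of the moment at which its call begins: read the wrist's pose just before it. get_calibration takes no time and is no camera call; for the wrist camera it gives the pose at the moment of the call.
- arm.sign_off(): hands the job in; it is judged then, once.
Trained networks look in the newest picture that a camera, given by its name, has taken for a name from the list of things; names that differ only in an ending like _2 or _b are one class to them, and where a whole thing is asked for, a point or a joint stands for the part that bears it (a point fixed in the world has none). Each returns a list of dicts, best first, with "conf" (0 to 1); they miss things now and then, are a little off and sometimes report something else, mostly with a low value. They report only what shows in the picture. A call takes as long as a camera call.
- arm.look_for(camera, query): "point" ([row, column] in pixels, amid what is visible of it).
- arm.silhouettes(camera, query): "region" (420x560 bool, what is visible of it) and "point" ([row, column] in pixels, amid what is visible of it).
- arm.place_of(camera, query): "point" ([row, column] in pixels: a listed point, or the origin of a listed thing).
The state is a dict: "clock": time; "joints": joint angles; "dq": joint speeds; "joint_efforts": joint torques, N m; "position": TCP position; "ee_rot": TCP orientation; "force": force on the tool from outside, world axes, zero at the start; "ft_torque": the same for the moment, N m; "width": opening from 0.0 (shut) to 1.0 (fully open); "gripper_force": force on a finger pad.
Only numpy, scipy, OpenCV 4.12 (cv2) and the standard library are available. Lean on these libraries where they do the work, as an engineer would, in place of code of your own. Each camera call takes 0.05 s, during which the arm holds its last target. There are 200 camera calls.

## Working session

There is one attempt and no reset: what is moved stays moved. The work goes in short steps, Python scripts to look and compute and a shell command to move; the robot and the scene stay as the last step left them, time stands still between calls to the robot, and variables do not carry over. Pictures are saved under pics/ and viewed, at most 10 in all, crops included, and the job is handed in when it is done.

```bash
mkdir -p pics
python3 - <<'E'
from cell import arm
import cv2,numpy as np
s=arm.observe();print(s)
for c in ["scene","top","wrist"]:
    im=arm.get_image(c);cv2.imwrite(f"pics/{c}0.png",im[:,:,::-1])
    k=arm.get_calibration(c);print(c,k["intrinsics"].round(1).tolist(),k["pose"].round(3).tolist(),[x for x in k if x not in("intrinsics","pose")])
    for q in ["photometer","wheel_crest","window","digit6","zero_key_top","riser","sample_pot_mid","petri_dish_mid","marker_mid","beaker_mid"]:
        print(c,q,[(np.round(d["point"]).tolist(),round(float(d["conf"]),2)) for d in arm.place_of(c,q)[:2]])
a=cv2.imread("pics/scene0.png");b=cv2.imread("pics/top0.png")
cv2.imwrite("pics/both0.png",cv2.resize(np.vstack([a,b]),(400,600)))
E
```

```text
{'clock': 0.0, 'joints': array([ 1.16538767,  0.43523272,  0.02498385,  1.5741058 , -0.01161294,
        1.13400579, -0.07507152]), 'dq': array([ 5.10627293e-04,  1.24301054e-05,  1.84249656e-03,  2.49767083e-04,
       -6.17692521e-04, -8.75959363e-04, -9.77721718e-04]), 'joint_efforts': array([ 1.09378521e-03, -6.67838144e+01,  9.86136161e-01, -3.14457321e+01,
       -6.02897652e-02,  4.30510368e-02,  1.27698445e-04]), 'position': array([ 0.18627208, -0.59634951,  0.40393546]), 'ee_rot': array([-3.10412359e+00, -4.73511961e-01,  5.93956982e-04]), 'force': array([-0.11320675, -0.34719603, -0.39245726]), 'ft_torque': array([ 0.00609341,  0.03231958, -0.00710858]), 'gripper_force': 0.0, 'width': 0.9996580757571519}
scene [[430.4, 0.0, 283.9], [0.0, 430.4, 213.6], [0.0, 0.0, 1.0]] [[0.761, 0.475, -0.443, 0.255], [-0.649, 0.544, -0.531, -0.254], [-0.012, 0.691, 0.722, 0.713], [0.0, 0.0, 0.0, 1.0]] []
scene photometer [([235.0, 266.0], 0.71)]
scene wheel_crest [([218.0, 249.0], 0.58)]
scene window [([214.0, 242.0], 0.64)]
scene digit6 [([207.0, 250.0], 0.82)]
scene zero_key_top [([235.0,
[... 583 characters left out ...]
t6 [([200.0, 248.0], 0.82)]
top zero_key_top [([218.0, 289.0], 0.62)]
top riser [([217.0, 288.0], 0.3)]
top sample_pot_mid [([229.0, 171.0], 0.93)]
top petri_dish_mid [([275.0, 283.0], 0.88), ([271.0, 224.0], 0.23)]
top marker_mid [([270.0, 223.0], 0.84)]
top beaker_mid [([283.0, 341.0], 0.94), ([210.0, 265.0], 0.19)]
wrist [[331.9, 0.0, 279.0], [0.0, 331.9, 203.3], [0.0, 0.0, 1.0]] [[0.298, 0.914, 0.274, 0.261], [-0.954, 0.286, 0.086, -0.573], [0.0, -0.287, 0.958, 0.384], [0.0, 0.0, 0.0, 1.0]] []
wrist photometer []
wrist wheel_crest []
wrist window []
wrist digit6 []
wrist zero_key_top []
wrist riser []
wrist sample_pot_mid []
wrist petri_dish_mid []
wrist marker_mid []
wrist beaker_mid []
```

View pics/scene0.png

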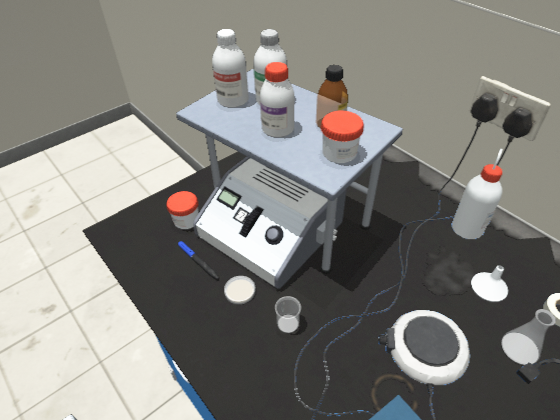

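View pics/top0.png

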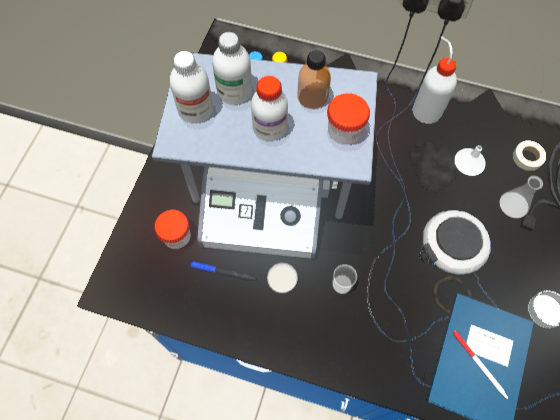

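The scene and top views show the photometer under the riser's front. In the top view the wheel is near (211,260), the window near (211,246), apparently showing 7, and the key near (215,290). The dish, marker and beaker stand in front, and the pot to the left. Next I triangulate and zoom.

```bash
cat > h.py <<'E'
from cell import arm
import cv2,numpy as np
from scipy.spatial.transform import Rotation as R
def P(k):
    T=np.linalg.inv(k["pose"]);return k["intrinsics"]@np.diag([1,-1,-1])@T[:3]
def proj(k,p):
    h=P(k)@np.append(p,1);return h[[1,0]]/h[2]
def tri(k1,p1,k2,p2):
    X=cv2.triangulatePoints(P(k1),P(k2),np.array(p1[::-1],float).reshape(2,1),np.array(p2[::-1],float).reshape(2,1));return X[:3,0]/X[3,0]
E
python3 - <<'E'
from h import *
s,t=arm.get_calibration("scene"),arm.get_calibration("top")
for n,a,b in [("crest",(218,249),(211,258)),("window",(214,242),(210,248)),("key",(235,268),(218,289)),("pot",(214,183),(229,171)),("dish",(291,239),(275,283)),("marker",(256,199),(270,223)),("beaker",(316,285),(283,341)),("phot",(235,266),(211,265))]:
    X=tri(s,a,t,b);print(n,X.round(4),(proj(s,X)-a).round(1),(proj(t,X)-b).round(1))
a=cv2.imread("pics/scene0.png")[170:290,170:330];b=cv2.imread("pics/top0.png")[155:275,180:340]
cv2.imwrite("pics/z0.png",np.hstack([cv2.resize(x,(400,300),interpolation=2) for x in(a,b)]))
E
```

```text
crest [0.5791 0.2436 0.0872] [-0.2  0.3] [ 0.2 -0.1]
window [0.5758 0.2627 0.086 ] [-0.2  0.3] [ 0.2 -0.1]
key [0.581  0.1828 0.0887] [-0.9  1.2] [ 0.8 -0.4]
pot [0.5162 0.4114 0.013 ] [-1.2  1.5] [ 1.3 -0.5]
dish [0.4939 0.1673 0.0038] [-1.8  2.2] [ 1.7 -0.6]
marker [0.4696 0.2808 0.0176] [ 0.7 -0.9] [-0.7  0.3]
beaker [0.5087 0.0543 0.0306] [ 0.5 -0.7] [-0.5  0.2]
phot [0.6173 0.2434 0.0057] [ 0.1 -0.1] [-0.1  0. ]
```

View pics/z0.png

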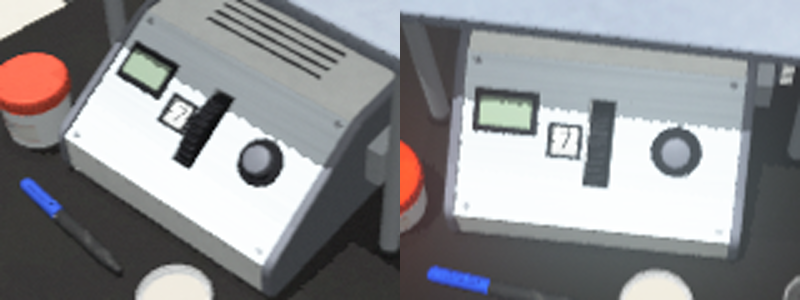

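```bash
cat >> h.py <<'E'
def model(p):
    C=p[:3];c,s=np.cos(p[3]),np.sin(p[3])
    ex=np.array([c,s,0]);ey=np.array([-s,c,0]);n=-.5*ex+np.array([0,0,.866]);u=.866*ex+np.array([0,0,.5])
    return C,ey,n,u
E
python3 - <<'E'
from h import *
from scipy.optimize import least_squares
s,t=arm.get_calibration("scene"),arm.get_calibration("top")
obs=[(s,(222,251.6),0),(s,(215.6,242.4),1),(s,(232.8,274.8),2),(t,(212.2,260),0),(t,(211,245.6),1),(t,(215.8,290),2)]
def f(p):
    C,ey,n,u=model(p);pts=[C-3*n*1e-3,C-.0155*n+.0268*ey,C-.0015*n-.06*ey]
    return np.concatenate([proj(k,pts[i])-o for k,o,i in obs])
r=least_squares(f,[.58,.24,.087,.2]);print(r.x.round(4),r.fun.round(1))
for q in "r": print(arm.get_calibration("wrist")["pose"].round(3).tolist())
E
python3 -m inch '0 -0.05 0 0 0; 0 -0.1 0 0 0; 0 -0.15 0 0 0; 0 -0.2 0 0 0; 0 -0.25 0 0 0' 20
```

```text
[0.5789 0.2408 0.0826 0.2278] [-1.4 -0.9  1.2  0.6  0.8 -0.6  0.3 -0.6 -0.2  0.6 -1.   0.5]
[[0.298, 0.914, 0.274, 0.261], [-0.954, 0.286, 0.086, -0.573], [0.0, -0.287, 0.958, 0.384], [0.0, 0.0, 0.0, 1.0]]
clock: 2.15
position: [0.1112, -0.3561, 0.4046]
ee_rot: [3.105, 0.474, 0.0]
force: [0.6, -0.9, 0.9]
width: 0.614
gripper_force: 0.0
```

```bash
python3 -m inch '0.05 0 0 0 0; 0.09 -0.03 0 0 0; 0.13 -0.06 0 0 0; 0.17 -0.09 -0.01 0 0; 0.2 -0.13 -0.02 0 0'; python3 -m inch '0.01 -0.05 -0.02 0 0; 0.02 -0.1 -0.04 0 0; 0.03 -0.14 -0.06 0 0; 0.04 -0.18 -0.08 0 0; 0.05 -0.22 -0.1 0 0'; python3 -m inch '0 -0 -0.05 0 0;0 0 -0.1 0 0;0 0 -0.15 0 0;0 0 -0.2 0 0;0 0 -0.25 0 0'; python3 -c "
from cell import arm;print(arm.observe()['joints'].round(3))"
```

```text
clock: 2.65
position: [0.2648, -0.1744, 0.425]
ee_rot: [3.105, 0.474, 0.002]
force: [2.7, -0.1, -0.1]
width: 0.177
gripper_force: 0.0
clock: 3.15
position: [0.2446, 0.0513, 0.5253]
ee_rot: [3.104, 0.475, 0.001]
force: [1.6, -0.7, 0.2]
width: 0.006
gripper_force: 0.0
clock: 3.65
position: [0.2445, 0.0494, 0.7765]
ee_rot: [3.104, 0.473, 0.002]
force: [1.0, -0.5, 0.8]
width: 0.002
gripper_force: 0.0
[ 0.688 -0.299 -0.613  1.426 -0.183  1.956 -1.242]
```

```bash
python3 -m inch '0 -0 -0.05 0 0;0 0 -0.1 0 0;0 0 -0.15 0 0;0 0 -0.2 0 0;0 0 -0.25 0 0'; python3 -c "
from h import *;o=arm.observe();print(o['joints'].round(3));print(R.from_rotvec(o['ee_rot']).as_matrix().round(3))"
```

```text
clock: 4.15
position: [0.2544, 0.0529, 0.8213]
ee_rot: [-3.099, -0.484, -0.072]
force: [0.8, 0.1, -0.6]
width: 0.009
gripper_force: 0.0
[ 0.319 -0.227 -0.444  1.297 -0.114  2.002 -1.428]
[[ 0.951  0.305  0.045]
 [ 0.305 -0.952  0.012]
 [ 0.046  0.003 -0.999]]
```

```bash
python3 -m inch '0 0 0.03 0 0;0 0 0.06 0 0;0 0 0.06 0 0'; python3 -c "
from h import *;o=arm.observe();print(o['joints'].round(3));print(R.from_rotvec(o['ee_rot']).as_matrix().round(3))"
```

```text
clock: 4.45
position: [0.2571, 0.0518, 0.7579]
ee_rot: [-3.101, -0.473, -0.061]
force: [0.3, 0.0, 0.3]
width: 0.004
gripper_force: 0.0
[ 0.327 -0.271 -0.434  1.484 -0.124  1.862 -1.402]
[[ 0.954  0.298  0.038]
 [ 0.298 -0.955  0.01 ]
 [ 0.039  0.002 -0.999]]
```

```bash
python3 -m inch '0.02 0 -0.045 0 0;0.04 0 -0.09 0 0;0.06 0 -0.135 0 0;0.08 0 -0.18 0 0;0.1 0 -0.225 0 0'; python3 -m inch '0.02 0 -0.045 0 0;0.04 0 -0.09 0 0;0.06 0 -0.135 0 0;0.08 0 -0.18 0 0;0.1 0 -0.225 0 0'; python3 -c "
from h import *;o=arm.observe();print(o['joints'].round(3));print(R.from_rotvec(o['ee_rot']).as_matrix().round(3))"
```

```text
clock: 4.95
position: [0.3199, 0.072, 0.8537]
ee_rot: [-3.093, -0.472, -0.154]
force: [-1.0, 0.7, -0.8]
width: 0.005
gripper_force: 0.0
clock: 5.45
position: [0.342, 0.0773, 0.8749]
ee_rot: [-3.081, -0.467, -0.234]
force: [0.2, 1.0, -0.4]
width: 0.005
gripper_force: 0.0
[ 0.98  -0.008 -1.266  0.99  -0.004  2.003 -1.559]
[[ 0.944  0.296  0.145]
 [ 0.294 -0.955  0.039]
 [ 0.15   0.006 -0.989]]
```

```bash
python3 -m inch '0.02 0 -0.045 0 0;0.04 0 -0.09 0 0;0.06 0 -0.135 0 0;0.08 0 -0.18 0 0;0.1 0 -0.225 0 0'; python3 -m inch '0.045 0 -0.02 0 0;0.09 0 -0.04 0 0;0.135 0 -0.06 0 0;0.18 0 -0.08 0 0;0.22 0 -0.1 0 0'; python3 -c "
from h import *;o=arm.observe();print(o['joints'].round(3));print(R.from_rotvec(o['ee_rot']).as_matrix().round(3))"
```

```text
clock: 5.95
position: [0.3444, 0.0805, 0.8942]
ee_rot: [-3.065, -0.472, -0.313]
force: [-0.7, -0.1, -0.0]
width: 0.005
gripper_force: 0.0
clock: 6.45
position: [0.3722, 0.0751, 0.899]
ee_rot: [-3.057, -0.466, -0.33]
force: [-0.3, -0.5, 0.8]
width: 0.007
gripper_force: 0.0
[ 0.135  0.02  -0.49   0.907  0.024  2.002 -1.61 ]
[[ 0.933  0.298  0.204]
 [ 0.291 -0.955  0.063]
 [ 0.213  0.001 -0.977]]
```

```bash
for i in 1 2; do :; done; python3 -m inch '0.025 0 -0.043 0 0;0.05 0 -0.086 0 0;0.075 0 -0.13 0 0;0.1 0 -0.17 0 0;0.12 0 -0.21 0 0'; python3 -m inch '0.025 0 -0.043 0 0;0.05 0 -0.086 0 0;0.075 0 -0.13 0 0;0.1 0 -0.17 0 0;0.12 0 -0.21 0 0'; python3 -m inch '0.025 0 -0.043 0 0;0.05 0 -0.086 0 0;0.075 0 -0.13 0 0;0.1 0 -0.17 0 0;0.12 0 -0.21 0 0'; python3 -c "
from h import *;o=arm.observe();print(o['joints'].round(3));print(R.from_rotvec(o['ee_rot']).as_matrix().round(3))"
```

```text
clock: 6.95
position: [0.3896, 0.0789, 0.9175]
ee_rot: [-3.04, -0.464, -0.401]
force: [0.5, 0.4, 0.2]
width: 0.004
gripper_force: 0.0
clock: 7.45
position: [0.4045, 0.0856, 0.9378]
ee_rot: [-3.022, -0.463, -0.483]
force: [-0.8, 0.2, -0.9]
width: 0.004
gripper_force: 0.0
clock: 7.95
position: [0.4052, 0.0887, 0.9574]
ee_rot: [-3.004, -0.457, -0.564]
force: [-0.0, 0.5, 0.2]
width: 0.006
gripper_force: 0.0
[-1.099  0.057  0.894  0.733 -0.079  2.002 -1.529]
[[ 0.89   0.296  0.347]
 [ 0.278 -0.955  0.104]
 [ 0.362  0.004 -0.932]]
```

```bash
python3 -m inch '0.03 0.01 -0.038 0 0;0.06 0.02 -0.076 0 0;0.09 0.03 -0.115 0 0;0.12 0.04 -0.15 0 0;0.15 0.05 -0.19 0 0'; python3 -m inch '0.03 0.01 -0.038 0 0;0.06 0.02 -0.076 0 0;0.09 0.03 -0.115 0 0;0.12 0.04 -0.15 0 0;0.15 0.05 -0.19 0 0'; python3 -m inch '0.025 0 -0.043 0 0;0.05 0 -0.086 0 0;0.075 0 -0.13 0 0;0.1 0 -0.17 0 0;0.12 0 -0.21 0 0'; python3 -c "
from h import *;o=arm.observe();print(o['joints'].round(3));print(R.from_rotvec(o['ee_rot']).as_matrix().round(3))"
```

```text
clock: 8.45
position: [0.4227, 0.0684, 0.9743]
ee_rot: [-2.985, -0.453, -0.643]
force: [-0.6, 0.4, 0.9]
width: 0.004
gripper_force: 0.0
clock: 8.95
position: [0.4292, 0.0484, 0.9906]
ee_rot: [-2.967, -0.449, -0.72]
force: [-1.5, 0.3, -0.3]
width: 0.007
gripper_force: 0.0
clock: 9.45
position: [0.4009, 0.0508, 1.0113]
ee_rot: [-2.945, -0.445, -0.798]
force: [-0.7, -0.5, 0.3]
width: 0.006
gripper_force: 0.0
[-0.673  0.092  0.586  0.536 -0.144  2.002 -1.469]
[[ 0.825  0.29   0.486]
 [ 0.26  -0.957  0.13 ]
 [ 0.502  0.019 -0.864]]
```

```bash
python3 -m inch '-0.02 -0.01 0.04 0 0;-0.04 -0.02 0.08 0 0;-0.065 -0.032 0.12 0 0;-0.086 -0.043 0.16 0 0;-0.108 -0.054 0.2 0 0'; python3 -m inch '-0.02 -0.01 0.04 0 0;-0.04 -0.02 0.08 0 0;-0.065 -0.032 0.12 0 0;-0.086 -0.043 0.16 0 0;-0.108 -0.054 0.2 0 0'; python3 -c "
from h import *;o=arm.observe();print(o['joints'].round(3));print(R.from_rotvec(o['ee_rot']).as_matrix().round(3))
print(R.from_rotvec(o['ee_rot']).inv().apply(np.array([.38,.2,.32])-o['position']).round(3))"
```

```text
clock: 9.95
position: [0.3926, 0.0997, 0.7856]
ee_rot: [-2.943, -0.448, -0.799]
force: [0.4, 0.0, -0.2]
width: 0.002
gripper_force: 0.0
clock: 10.45
position: [0.3855, 0.149, 0.5578]
ee_rot: [-2.944, -0.446, -0.798]
force: [0.9, 0.9, 0.3]
width: 0.003
gripper_force: 0.0
[-0.892 -0.222  0.252  2.001  0.31   0.879 -2.043]
[[ 0.824  0.291  0.486]
 [ 0.261 -0.956  0.131]
 [ 0.503  0.019 -0.864]]
[-0.111 -0.055  0.21 ]
```

```bash
cat >> h.py <<'E'
M=[.579,.241,.085,.228]
def rep(p=M,goal=None):
    "tip in panel axes u,y,n (mm) from crest; tool shift to bring the tip to goal(mm u,y,n)"
    C,ey,n,u=model(p);o=arm.observe();r=R.from_rotvec(o['ee_rot']);B=np.array([u,ey,n])
    tip=o['position']+.178*r.as_matrix()[:,2];
    print("clk",o['clock'],"tip",(B@(tip-C)*1e3).round(1),"F",(B@o['force']).round(1),"tilt in panel",(B@r.as_matrix()).round(3).tolist())
    if goal is not None: print("shift mm",(r.inv().apply(C+B.T@(np.array(goal)/1e3)-tip)*1e3).round(1))
E
python3 -m inch '-0.02 -0.01 0.04 0.02 0;-0.04 -0.02 0.08 0.04 0;-0.065 -0.032 0.12 0.066 0;-0.086 -0.043 0.16 0.066 0;-0.108 -0.054 0.2 0.066 0'
python3 - <<'E'
from h import *
rep(goal=(0,0,60))
im=arm.get_image("wrist");cv2.imwrite("pics/w1.png",im[:,:,::-1])
k=arm.get_calibration("wrist");C,ey,n,u=model(M)
for q,X in [("wheel_crest",C),("window",C-.0155*n+.0268*ey),("zero_key_top",C-.0015*n-.06*ey)]:
    print(q,proj(k,X).round(),[(np.round(d["point"],1).tolist(),round(float(d["conf"]),2)) for d in arm.place_of("wrist",q)[:2]])
print(arm.observe()['joints'].round(3))
E
```

```text
clock: 10.95
position: [0.3788, 0.1969, 0.3364]
ee_rot: [-2.943, -0.344, -0.792]
force: [2.4, -0.5, 0.3]
width: 0.002
gripper_force: 0.0
clk 10.95 tip [-51.2   5.1 142.2] F [ 2.1 -1.  -0.8] tilt in panel [[1.0, 0.001, 0.003], [0.001, -1.0, 0.016], [0.003, -0.016, -1.0]]
shift mm [51.   6.5 82.3]
wheel_crest [130. 287.] [([138.3, 287.6], 0.63)]
window [129. 258.] [([135.9, 256.3], 0.75)]
zero_key_top [130. 356.] [([138.6, 354.3], 0.59)]
[-0.901  0.079  0.213  2.351  0.727  0.301 -2.684]
```

View pics/w1.png

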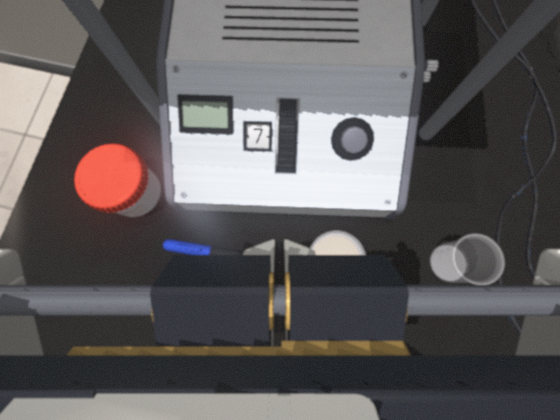

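Run:
```python
from h import *
from scipy.optimize import least_squares
s,t,w=[arm.get_calibration(c) for c in("scene","top","wrist")]
obs=[(s,(222,251.6),0),(s,(215.6,242.4),1),(s,(232.8,274.8),2),(t,(212.2,260),0),(t,(211,245.6),1),(t,(215.8,290),2),(w,(138,287),0),(w,(136,257.5),1),(w,(138.5,353.5),2)]
def f(p):
    C,ey,n,u=model(p);pts=[C-3*n*1e-3,C-.0155*n+.0268*ey,C-.0015*n-.06*ey]
    return np.concatenate([proj(k,pts[i])-o for k,o,i in obs])
r=least_squares(f,[.58,.24,.087,.2]);print(r.x.round(4),r.fun.round(1))
rep(r.x.tolist(),(3,0,25))
```

```text
[0.5798 0.2409 0.0836 0.2243] [-2.  -0.5  0.6  0.9  0.3 -0.3 -0.3 -0.5 -0.9  0.7 -1.5  0.6  0.3 -0.4
  0.9  0.6  0.5 -0.3]
clk 11.15 tip [-48.9   4.5 145.3] F [-0.  -0.4  1. ] tilt in panel [[1.0, 0.006, 0.004], [0.006, -1.0, 0.015], [0.004, -0.015, -1.0]]
shift mm [ 51.4   6.7 120.4]
```

```bash
sed -i 's/^M=.*/M=[.580,.241,.0836,.2243]/' h.py; python3 -m inch '0.012 0.002 0.025 0 0;0.024 0.004 0.05 0 0;0.036 0.006 0.075 0 0;0.048 0.007 0.1 0 0;0.055 0.007 0.12 0 0'
python3 - <<'E'
from h import *
rep(goal=(7,0,3))
im=arm.get_image("wrist");cv2.imwrite("pics/w2.png",im[:,:,::-1])
print(arm.observe()['joints'].round(3))
E
```

```text
clock: 11.65
position: [0.4918, 0.2178, 0.2701]
ee_rot: [-2.947, -0.343, -0.791]
force: [0.1, 0.2, 1.0]
width: 0.003
gripper_force: 0.0
clk 11.65 tip [14.7 -0.3 29.1] F [0.6 0.2 0.8] tilt in panel [[1.0, 0.004, 0.002], [0.004, -1.0, 0.015], [0.002, -0.015, -1.0]]
shift mm [-7.7  0.  26.1]
[-0.709  0.375  0.174  2.19   0.858  0.12  -2.734]
```

View pics/w2.png

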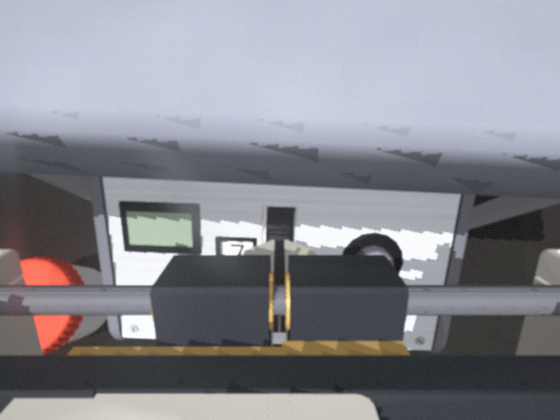

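```bash
python3 -m inch '-0.04 0 -0.02 0 0;-0.08 0 -0.045 0 0;-0.12 0 -0.07 -0.1 0;-0.12 0 -0.07 -0.24 0;-0.12 0 -0.07 -0.38 0' ; python3 -c "
from h import *
rep(goal=(7,0,3));print(arm.observe()['joints'].round(3))"
```

```text
clock: 12.2
position: [0.3556, 0.1888, 0.2845]
ee_rot: [2.879, 0.906, 0.777]
force: [0.3, 0.0, 0.1]
width: 0.002
gripper_force: 0.0
clk 12.2 tip [-102.5    1.7  111.2] F [ 0.3 -0.  -0. ] tilt in panel [[0.928, 0.372, -0.019], [0.373, -0.928, 0.015], [-0.012, -0.021, -1.0]]
shift mm [102.3  44.6 106. ]
[-1.213  0.171  0.563  2.48   1.124  0.121 -2.734]
```

```bash
python3 -m inch '0 0 0 -0.14 0;0 0 0 -0.28 0;0 0 0 -0.42 0;0 0 0 -0.56 0;0 0 0 -0.7 0' ; python3 -m inch '0 0 0 -0.14 0;0 0 0 -0.28 0;0 0 0 -0.42 0;0 0 0 -0.56 0;0 0 0 -0.7 0'; python3 -c "
from h import *
rep(goal=(7,0,3));print(arm.observe()['joints'].round(3))"
```

```text
clock: 12.7
position: [0.3591, 0.1881, 0.2852]
ee_rot: [2.276, 1.738, 0.683]
force: [0.2, -0.4, -0.8]
width: 0.006
gripper_force: 0.0
clock: 13.2
position: [0.3591, 0.188, 0.2852]
ee_rot: [1.48, 2.315, 0.519]
force: [0.5, 0.8, -0.2]
width: 0.003
gripper_force: 0.0
clk 13.2 tip [-98.8  -0.5 110.2] F [ 0.5  0.6 -0.4] tilt in panel [[-0.204, 0.979, -0.016], [0.979, 0.205, 0.012], [0.015, -0.014, -1.0]]
shift mm [-22.7 105.1 105.5]
[-0.975  0.164  0.29   2.46   1.216  0.178 -1.437]
```

```bash
python3 -m inch '0 0 0 -0.14 0;0 0 0 -0.28 0;0 0 0 -0.42 0;0 0 0 -0.56 0;0 0 0 -0.7 0' ; python3 -m inch '0 0 0 -0.14 0;0 0 0 -0.28 0;0 0 0 -0.42 0;0 0 0 -0.56 0;0 0 0 -0.66 0'; python3 -c "
from h import *
rep(goal=(9,0,12));print(arm.observe()['joints'].round(3))"
```

```text
clock: 13.7
position: [0.3591, 0.188, 0.2853]
ee_rot: [0.58, 2.607, 0.311]
force: [-0.2, -0.2, -0.2]
width: 0.005
gripper_force: 0.0
clock: 14.2
position: [0.3591, 0.188, 0.2853]
ee_rot: [-0.293, 2.621, 0.093]
force: [-0.6, -0.2, -0.5]
width: 0.002
gripper_force: 0.0
clk 14.2 tip [-98.6  -0.6 110.3] F [-0.8 -0.  -0.1] tilt in panel [[-1.0, 0.005, -0.016], [0.005, 1.0, 0.011], [0.016, 0.011, -1.0]]
shift mm [-109.2    0.    96.6]
[-0.843  0.165  0.138  2.45   1.243  0.209 -0.109]
```

```bash
python3 -m inch '-0.025 0 0.02 0 0;-0.05 0 0.04 0 0;-0.075 0 0.06 0 0;-0.095 0 0.075 0 0;-0.109 0 0.09 0 0'; python3 -c "
from h import *
rep(goal=(9,0,0));print(arm.observe()['joints'].round(3))"
```

```text
clock: 14.7
position: [0.4963, 0.2189, 0.2596]
ee_rot: [-0.285, 2.621, 0.093]
force: [-0.1, 0.2, 0.1]
width: 0.002
gripper_force: 0.0
clk 14.7 tip [10.4 -1.1 17.7] F [0.  0.2 0.1] tilt in panel [[-1.0, 0.011, -0.015], [0.01, 1.0, 0.01], [0.015, 0.01, -1.0]]
shift mm [ 1.1  1.  17.8]
[-0.583  0.395  0.017  2.173  1.045  0.172  0.218]
```

```bash
python3 -m inch '0.001 0.001 0.006 0 0;0.001 0.001 0.012 0 0;0.001 0.001 0.014 0 0'; python3 -c "
from h import *
rep()"; python3 -m inch '0 0 0.002 0 0;0 0 0.003 0 0;0 0 0.003 0 0';python3 -c "
from h import *
rep()"
```

```text
clock: 15.0
position: [0.5004, 0.2212, 0.2464]
ee_rot: [-0.286, 2.621, 0.093]
force: [-8.9, -3.3, 19.9]
width: 0.005
gripper_force: 11.1
clk 15.0 tip [7.5 0.1 4. ] F [ 1.8 -1.2 21.9] tilt in panel [[-1.0, 0.01, -0.016], [0.01, 1.0, 0.01], [0.016, 0.009, -1.0]]
clock: 15.3
position: [0.5011, 0.2213, 0.2459]
ee_rot: [-0.285, 2.619, 0.094]
force: [-21.4, -7.8, 37.2]
width: 0.008
gripper_force: 22.4
clk 15.3 tip [8.4 0.1 3.2] F [-1.  -2.9 43.5] tilt in panel [[-1.0, 0.01, -0.013], [0.01, 1.0, 0.01], [0.013, 0.01, -1.0]]
```

```bash
python3 -m inch '0 0 -0.003 0 0;0.003 0 -0.003 0 0;0.006 0 -0.003 0 0;0.01 0 -0.003 0 0;0.014 0 -0.003 0 0';python3 -c "
from h import *
rep()"; python3 -m inch '0.004 0 0 0 0;0.008 0 0.001 0 0;0.012 0 0.0015 0 0;0.016 0 0.002 0 0;0.016 0 0.002 0 0'; python3 -c "
from h import *
rep()
for c in ['top','scene']: cv2.imwrite(f'pics/{c}3.png',arm.get_image(c)[:,:,::-1])
a=cv2.imread('pics/scene3.png')[170:290,170:330];b=cv2.imread('pics/top3.png')[155:275,180:340]
cv2.imwrite('pics/z3.png',np.hstack([cv2.resize(x,(400,300),interpolation=2) for x in(a,b)]))"
```

```text
clock: 15.8
position: [0.489, 0.2192, 0.2407]
ee_rot: [-0.285, 2.619, 0.095]
force: [0.7, 1.3, 7.6]
width: 0.002
gripper_force: 3.0
clk 15.8 tip [-4.8  1.   4.9] F [4.6 1.1 6.1] tilt in panel [[-1.0, 0.01, -0.013], [0.01, 1.0, 0.011], [0.013, 0.011, -1.0]]
clock: 16.3
position: [0.4749, 0.2162, 0.2298]
ee_rot: [-0.287, 2.622, 0.094]
force: [-3.0, -0.2, 5.2]
width: 0.006
gripper_force: 2.5
clk 16.3 tip [-23.3   1.2   2.7] F [0.1 0.5 6. ] tilt in panel [[-1.0, 0.009, -0.016], [0.009, 1.0, 0.011], [0.016, 0.011, -1.0]]
```

View pics/z3.png

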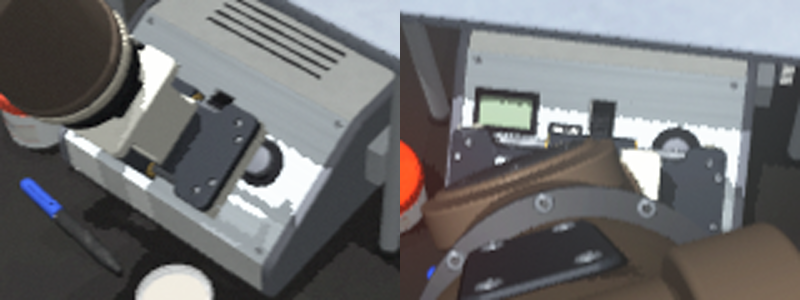

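The gripper hides the window in both views, so I lift off and look with the wrist camera.

```bash
python3 -m inch '0 0 -0.03 0 0;0.02 0 -0.07 0 0;0.05 0 -0.1 0 0;0.08 0 -0.12 0 0;0.12 0 -0.13 0 0'; python3 -c "
from h import *
rep()
for c in ['top','scene','wrist']: cv2.imwrite(f'pics/{c}4.png',arm.get_image(c)[:,:,::-1])
a=cv2.imread('pics/scene4.png')[170:290,170:330];b=cv2.imread('pics/top4.png')[155:275,180:340]
w=cv2.imread('pics/wrist4.png')
cv2.imwrite('pics/z4.png',np.vstack([np.hstack([cv2.resize(x,(400,300),interpolation=2) for x in(a,b)]),np.hstack([cv2.resize(w,(400,300)),np.zeros((300,400,3),np.uint8)])]))"
```

```text
clock: 16.9
position: [0.3144, 0.1788, 0.2869]
ee_rot: [-0.284, 2.623, 0.095]
force: [-0.3, 0.2, 0.7]
width: 0.005
gripper_force: 0.0
clk 16.9 tip [-137.7    0.4  134.5] F [0.1 0.2 0.8] tilt in panel [[-1.0, 0.012, -0.018], [0.012, 1.0, 0.011], [0.018, 0.011, -1.0]]
```

View pics/z4.png

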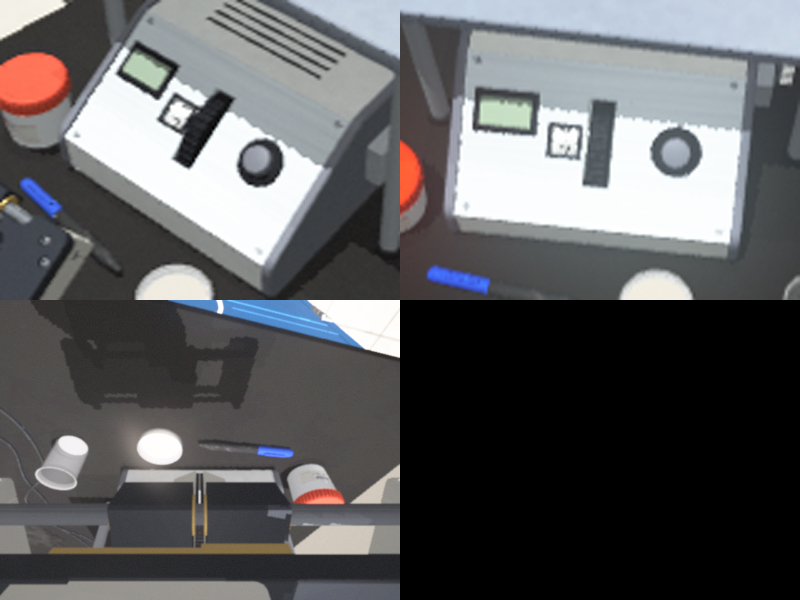

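The digit isn't readable at this scale. The window sits at about (140,564) in the right-hand crop and may show two half digits, so I enlarge it.

```bash
python3 -c "
from h import *
L=[]
for n in '04':
  a=cv2.imread(f'pics/scene{n}.png')[203:229,228:262];b=cv2.imread(f'pics/top{n}.png')[197:223,230:264]
  L.append(np.hstack([cv2.resize(x,(390,298),interpolation=0) for x in(a,b)]))
cv2.imwrite('pics/z5.png',np.vstack(L))
for c in ['top','scene']:
  print(c,[(np.round(d['point'],1).tolist(),round(float(d['conf']),2)) for q in ('digit6','window') for d in arm.place_of(c,q)[:2]])"
```

```text
top [([205.9, 246.9], 0.84), ([210.0, 248.7], 0.96)]
scene [([213.9, 246.4], 0.82), ([258.2, 199.8], 0.22), ([214.9, 240.2], 0.65)]
```

View pics/z5.png

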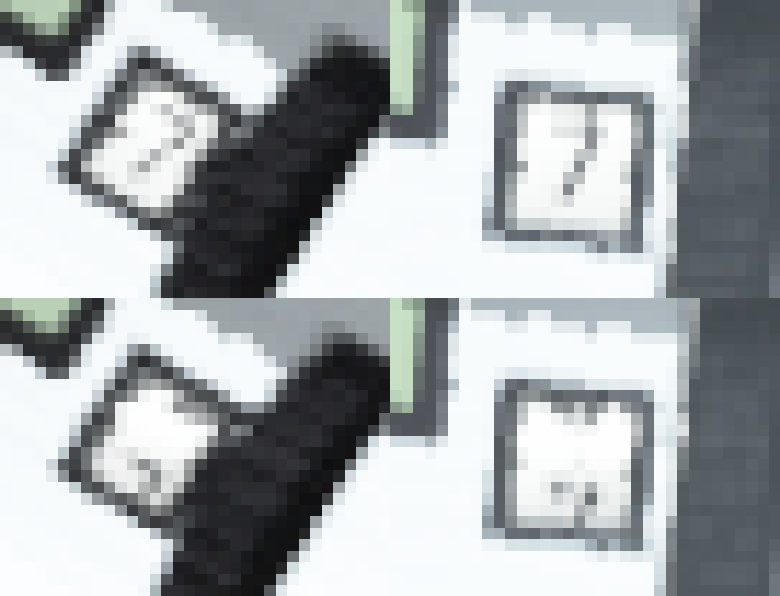

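The window is between digits: the 7 is leaving at the bottom and the 6 entering at the top. The wheel needs roughly another half click downhill, so I go back and repeat with a shorter stroke.

```bash
python3 -m inch '0 0 0 0 0;0 0 0 0 0'; python3 -c "
from h import *
for c in ['top','scene']:
  arm.get_image(c);print(c,[(np.round(d['point'],1).tolist(),round(float(d['conf']),2)) for q in ('digit6',) for d in arm.place_of(c,q)[:2]])
rep(goal=(7,0,12))"
```

```text
clock: 17.45
position: [0.3161, 0.1798, 0.2848]
ee_rot: [-0.286, 2.627, 0.092]
force: [-0.2, -0.6, 0.6]
width: 0.008
gripper_force: 0.0
top [([279.6, 342.6], 0.71), ([206.5, 246.6], 0.58)]
scene [([211.6, 249.5], 0.72)]
clk 17.65 tip [-138.4    0.7  131.9] F [-0.3  0.3 -0.2] tilt in panel [[-1.0, 0.01, -0.022], [0.01, 1.0, 0.01], [0.022, 0.009, -1.0]]
shift mm [-148.    -0.4  116.6]
```

```bash
python3 -m inch '-0.03 0 0.025 0 0;-0.06 0 0.05 0 0;-0.09 0 0.075 0 0;-0.12 0 0.1 0 0;-0.148 0 0.114 0 0';  python3 -m inch '0 0 0 0 0;0 0 0.001 0 0'; python3 -c "
from h import *
rep(goal=(7,0,3.5))"
```

```text
clock: 18.15
position: [0.4972, 0.2208, 0.2547]
ee_rot: [-0.287, 2.629, 0.091]
force: [-0.3, 0.0, 0.8]
width: 0.004
gripper_force: 0.0
clock: 18.35
position: [0.4962, 0.2201, 0.2547]
ee_rot: [-0.285, 2.628, 0.092]
force: [-0.7, 0.2, 0.1]
width: 0.001
gripper_force: 0.0
clk 18.35 tip [ 6.7 -0.1 13.4] F [-0.5  0.3  0.4] tilt in panel [[-1.0, 0.011, -0.023], [0.011, 1.0, 0.009], [0.023, 0.009, -1.0]]
shift mm [-0.5 -0.   9.9]
```

```bash
python3 -m inch '0 0 0.005 0 0;0 0 0.009 0 0;0 0 0.0095 0 0;0 0 0.0095 0 0';  python3 -c "
from h import *
rep()"; python3 -m inch '0.002 0 0 0 0;0.005 0 0 0 0;0.008 0 0 0 0;0.01 0 0 0 0;0.01 0 0 0 0';  python3 -c "
from h import *
rep()"
```

```text
clock: 18.75
position: [0.4996, 0.2217, 0.2467]
ee_rot: [-0.288, 2.628, 0.091]
force: [-3.4, -1.3, 4.3]
width: 0.001
gripper_force: 2.6
clk 18.75 tip [6.  0.9 4.7] F [-1.  -0.5  5.6] tilt in panel [[-1.0, 0.009, -0.022], [0.008, 1.0, 0.01], [0.022, 0.01, -1.0]]
clock: 19.25
position: [0.4911, 0.22, 0.242]
ee_rot: [-0.288, 2.627, 0.092]
force: [-3.9, -0.5, 6.4]
width: 0.003
gripper_force: 3.3
clk 19.25 tip [-3.8  1.1  4.9] F [-0.2  0.4  7.5] tilt in panel [[-1.0, 0.009, -0.022], [0.009, 1.0, 0.01], [0.022, 0.01, -1.0]]
```

```bash
python3 -m inch '0.002 0 0.0005 0 0;0.004 0 0.0005 0 0;0.007 0 0.0005 0 0;0.007 0 0.0005 0 0';  python3 -c "
from h import *
rep()"; python3 -m inch '0 0 -0.03 0 0;0.02 0 -0.07 0 0;0.05 0 -0.1 0 0;0.09 0 -0.12 0 0;0.12 0 -0.12 0 0';  python3 -c "
from h import *
rep()
L=[]
for c in ['top','scene']:
  im=arm.get_image(c)[:,:,::-1];cv2.imwrite(f'pics/{c}6.png',im)
  print(c,[(np.round(d['point'],1).tolist(),round(float(d['conf']),2)) for d in arm.place_of(c,'digit6')[:2]])
a=cv2.imread('pics/scene6.png')[203:229,228:262];b=cv2.imread('pics/top6.png')[197:223,230:264]
cv2.imwrite('pics/z6.png',np.hstack([cv2.resize(x,(390,298),interpolation=0) for x in(a,b)]))"
```

```text
clock: 19.65
position: [0.485, 0.2187, 0.2381]
ee_rot: [-0.288, 2.628, 0.092]
force: [-5.5, -1.4, 5.6]
width: 0.008
gripper_force: 4.2
clk 19.65 tip [-11.3   1.2   4.6] F [-2.1 -0.1  7.7] tilt in panel [[-1.0, 0.009, -0.023], [0.009, 1.0, 0.011], [0.023, 0.01, -1.0]]
clock: 20.15
position: [0.3278, 0.1817, 0.288]
ee_rot: [-0.286, 2.626, 0.093]
force: [0.3, 0.1, 0.3]
width: 0.007
gripper_force: 0.0
clk 20.15 tip [-125.7    0.2  128.6] F [ 0.4 -0.   0.1] tilt in panel [[-1.0, 0.01, -0.02], [0.01, 1.0, 0.011], [0.02, 0.01, -1.0]]
top [([214.9, 245.6], 0.75)]
scene [([214.8, 243.1], 0.88)]
```

View pics/z6.png

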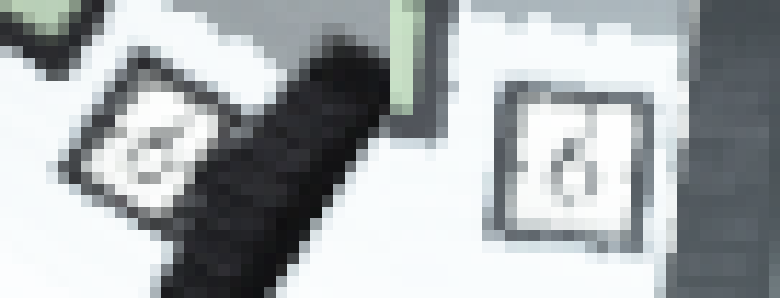

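6 now stands in the window, roughly centred in both views. Next is the key. I'll open the gripper and press with the right finger, which keeps the wide body clear of the riser's right leg.

```bash
python3 -c "
from h import *
rep(goal=(-1,-4.5,22))"; python3 -m inch '-0.025 -0.001 0.02 0 0.0918;-0.05 -0.002 0.04 0 0.0918;-0.075 -0.003 0.06 0 0.0918;-0.1 -0.004 0.08 0 0.0918;-0.122 -0.005 0.095 0 0.0918'; python3 -m inch '0 0 0 0 0.0918;0 0 0 0 0.0918'; python3 -c "
from h import *
rep(goal=(-1,-4.5,6))"
```

```text
clk 20.35 tip [-124.     1.   126.8] F [ 0.4 -0.3 -0.3] tilt in panel [[-1.0, 0.008, -0.022], [0.007, 1.0, 0.01], [0.022, 0.01, -1.0]]
shift mm [-125.3   -5.6  102. ]
clock: 20.85
position: [0.4834, 0.2121, 0.2623]
ee_rot: [-0.286, 2.627, 0.091]
force: [-0.6, 1.3, -0.2]
width: 0.393
gripper_force: 0.0
clock: 21.05
position: [0.4815, 0.2116, 0.2624]
ee_rot: [-0.285, 2.628, 0.091]
force: [-0.3, -0.1, 0.9]
width: 0.564
gripper_force: 0.0
clk 21.05 tip [-3.3 -5.3 28.1] F [ 0.2 -0.   0.9] tilt in panel [[-1.0, 0.011, -0.022], [0.011, 1.0, 0.009], [0.022, 0.008, -1.0]]
shift mm [-2.8  0.6 22.1]
```

```bash
python3 -m inch '-0.001 0 0.003 0 0.0918;-0.002 0 0.006 0 0.0918;-0.003 0 0.01 0 0.0918;-0.003 0.0005 0.015 0 0.0918;-0.003 0.0005 0.02 0 0.0918'; python3 -c "
from h import *
rep()"; python3 -m inch '0 0 0.002 0 0.0918;0 0 0.004 0 0.0918;0 0 0.004 0 0.0918'; python3 -c "
from h import *
rep()"
```

```text
clock: 21.55
position: [0.4922, 0.2154, 0.2465]
ee_rot: [-0.287, 2.627, 0.092]
force: [0.1, -0.4, 0.7]
width: 0.982
gripper_force: 0.0
clk 21.55 tip [-1.4 -3.7  8.8] F [ 0.4 -0.5  0.6] tilt in panel [[-1.0, 0.009, -0.022], [0.009, 1.0, 0.01], [0.022, 0.01, -1.0]]
clock: 21.85
position: [0.494, 0.2158, 0.243]
ee_rot: [-0.287, 2.627, 0.091]
force: [-1.3, -0.3, 0.0]
width: 1.005
gripper_force: 0.6
clk 21.85 tip [-1.7 -3.8  4.8] F [-1.1  0.   0.7] tilt in panel [[-1.0, 0.009, -0.022], [0.009, 1.0, 0.009], [0.022, 0.009, -1.0]]
```

```bash
python3 -m inch '0 0 0.001 0 0.0918;0 0 0.002 0 0.0918;0 0 0.003 0 0.0918;0 0 0.003 0 0.0918'; python3 -c "
from h import *
rep()"; python3 -m inch '0 0 0.001 0 0.0918;0 0 0.002 0 0.0918;0 0 0.002 0 0.0918;0 0 0.002 0 0.0918'; python3 -c "
from h import *
rep()"
```

```text
clock: 22.25
position: [0.4955, 0.216, 0.2405]
ee_rot: [-0.286, 2.627, 0.092]
force: [-2.1, -0.8, 1.6]
width: 1.001
gripper_force: 1.4
clk 22.25 tip [-1.6 -3.8  1.9] F [-1.1 -0.3  2.5] tilt in panel [[-1.0, 0.01, -0.022], [0.01, 1.0, 0.01], [0.022, 0.009, -1.0]]
clock: 22.65
position: [0.4964, 0.2163, 0.2388]
ee_rot: [-0.286, 2.627, 0.091]
force: [-3.1, 0.4, 3.0]
width: 1.0
gripper_force: 2.2
clk 22.65 tip [-1.6 -3.9 -0.1] F [-1.   1.   4.1] tilt in panel [[-1.0, 0.01, -0.022], [0.01, 1.0, 0.009], [0.022, 0.009, -1.0]]
```

```bash
python3 -m inch '0 0 0.001 0 0.0918;0 0 0.002 0 0.0918;0 0 0.002 0 0.0918'; python3 -c "
from h import *
rep()"; python3 -m inch '0 0 0.001 0 0.0918;0 0 0.001 0 0.0918;0 0 0.001 0 0.0918'; python3 -c "
from h import *
rep()"
```

```text
clock: 22.95
position: [0.4967, 0.2164, 0.2379]
ee_rot: [-0.286, 2.626, 0.091]
force: [-18.5, -3.5, 24.9]
width: 0.998
gripper_force: 15.3
clk 22.95 tip [-1.5 -3.8 -1. ] F [-3.8  0.7 31. ] tilt in panel [[-1.0, 0.01, -0.021], [0.01, 1.0, 0.009], [0.021, 0.009, -1.0]]
clock: 23.25
position: [0.4969, 0.2164, 0.2376]
ee_rot: [-0.286, 2.625, 0.092]
force: [-24.8, -4.8, 35.7]
width: 1.0
gripper_force: 21.1
clk 23.25 tip [-1.5 -3.8 -1.3] F [-4.   0.8 43.6] tilt in panel [[-1.0, 0.01, -0.02], [0.01, 1.0, 0.009], [0.02, 0.009, -1.0]]
```

The key hit its hard stop after about 5 mm of travel. I release, retreat and check.

```bash
python3 -m inch '0 0 -0.015 0 0.0918;0 0 -0.04 0 0.0918;0.02 0 -0.08 0 0.0918;0.06 0 -0.11 0 0.0918;0.1 0 -0.13 0 0.0918'; python3 -m inch '0.03 0 -0.03 0 0.0918;0.06 0 -0.06 0 0.0918;0.06 0 -0.06 0 0.0918'; python3 -c "
from h import *
rep()
for c in ['top','scene']:
  im=arm.get_image(c)[:,:,::-1];cv2.imwrite(f'pics/{c}7.png',im)
  print(c,[(np.round(d['point'],1).tolist(),round(float(d['conf']),2)) for d in arm.place_of(c,'digit6')[:2]])
def g(n): 
  return [cv2.imread(f'pics/scene{n}.png')[203:229,228:262],cv2.imread(f'pics/top{n}.png')[197:223,230:264]]
r1=np.hstack([cv2.resize(x,(400,300),interpolation=0) for x in g(7)])
r2=np.hstack([cv2.resize(cv2.imread(f'pics/{c}7.png')[160:330,150:370],(400,300)) for c in ['scene','top']])
cv2.imwrite('pics/z7.png',np.vstack([r1,r2]))
for n in '67': print([int(np.abs(p.astype(int)-q).max()) for p,q in zip(g(6),g(n))])"
```

```text
clock: 23.75
position: [0.3506, 0.1822, 0.3031]
ee_rot: [-0.283, 2.625, 0.093]
force: [-0.7, 0.4, 0.6]
width: 1.002
gripper_force: 0.0
clock: 24.05
position: [0.2687, 0.163, 0.3262]
ee_rot: [-0.288, 2.626, 0.09]
force: [0.1, 0.4, 0.4]
width: 1.002
gripper_force: 0.0
clk 24.05 tip [-160.2   -5.3  192.6] F [0.3 0.4 0.3] tilt in panel [[-1.0, 0.008, -0.021], [0.008, 1.0, 0.009], [0.021, 0.009, -1.0]]
top [([211.3, 246.9], 0.89)]
scene [([214.9, 241.1], 0.88)]
[0, 0]
[6, 2]
```

View pics/z7.png

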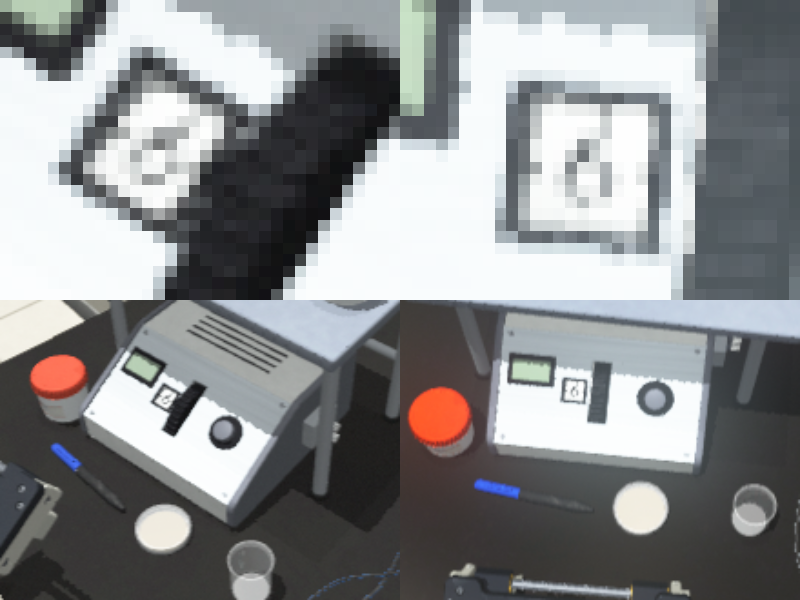

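The 6 is centred in the window and hasn't changed since before the key press. The key is up, the bystanders are where they were, and the arm touches nothing, so I hand in.

```bash
python3 -c "
from cell import arm;print(arm.sign_off())"
```

```text
the job is handed in; nothing more can be done
None
```

The photometer is on filter 6, with the digit centred in the window. I then pressed the zero key to its stop and it came back up. The pot, dish, marker and beaker look unmoved in the last pictures, and I handed in at about 24 s; no verdict came back.

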